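# Bridge the cassette with a level diffuser and index the turntable

## Task

Set up the cassette for a copy shot: of the four steel sleeves, stand the one that is as tall as the brass rest upright in the middle of the round brass inlay on the turntable, then lay the diffuser level across the rest and that sleeve, centred over the turntable. Then turn the turntable by its crank post, with everything staying in place on it, until the post stands straight in front of the tip of the bent bracket. Leave the cassette, the other sleeves and all other things where they stand, and do not tip the diffuser.

Things in the scene. Friction and masses are not known exactly. Their poses are not given: they have to be found in the camera images.
- turntable (a joint): angle of the turntable about its vertical axis (rad), growing anticlockwise seen from above; 0 = the crank post stands straight in front of the bracket tip (post, tip and axis in one line). Turns freely with slight friction, no stop at 0; range -1.6 to 1.8. Disc of 240 mm diameter with a cork top 30 mm above the counter
- stand: fixed round foot of the turntable, on the counter; origin on the turning axis at counter height, z up. The bent steel bracket (10 mm round bar, 43 mm high, foot 205 mm from the axis) stands in its -x direction
- disc_centre (a point): centre of the cork top, on the axis, 30 mm above the counter; its axes turn with the disc: the crank post lies along its -x, the brass rest along its +y (an upright brass wall, 85 mm high above the cork, 90 mm long in x, 14 mm thick, its middle at y = +65 mm), the inlay along its -y
- inlay (a point): centre of the flat round brass inlay (60 mm diameter, flush with the cork), 65 mm from the axis, across the axis from the rest; axes as disc_centre
- post_top (a point): top of the upright round steel crank post (14 mm diameter, 90 mm tall, top 115 mm above the counter) that stands on a short arm outside the disc, 145 mm from the axis
- bracket_tip (a point): end of the bent bracket's bar, 163 mm from the axis, 38 mm above the counter, pointing at the axis
- sleeve_85: polished steel sleeve (tube) standing upright, 85 mm tall, outer diameter 36 mm, bore 26 mm; origin at the centre of its underside, z up. Stands on the sleeve mat. The same height as the rest
- sleeve_70: polished steel sleeve (tube) standing upright, 70 mm tall, outer diameter 36 mm, bore 26 mm; origin at the centre of its underside, z up. Stands on the sleeve mat
- sleeve_100: polished steel sleeve (tube) standing upright, 100 mm tall, outer diameter 36 mm, bore 26 mm; origin at the centre of its underside, z up. Stands on the sleeve mat
- sleeve_115: polished steel sleeve (tube) standing upright, 115 mm tall, outer diameter 36 mm, bore 26 mm; origin at the centre of its underside, z up. Stands on the sleeve mat
- diffuser: square frosted glass plate in a thin steel frame, 170 x 170 x 6 mm, with a raised steel handle bar over its middle: bar 70 mm long along its y, 14 mm wide in x, 16 mm high, its middle 38 mm above the underside, on two short feet; origin at the centre of the underside, z up. Lies on its mat
- cassette: squat black film cassette standing on the middle of the turntable, 52 mm diameter, 60 mm tall with its spool knob; origin at the centre of its underside. Turns with the disc
- sleeve_mat: fixed rubber mat 200 x 200 x 4 mm under the sleeves; origin under its centre
- diffuser_mat: fixed rubber mat 200 x 200 x 4 mm under the diffuser; origin under its centre
- brush_holder: brass spotting brush holder standing among the sleeves, 40 mm diameter foot, 106 mm high with its brushes; origin at the centre of its underside
- loupe: black focusing loupe standing beside the diffuser, 42 mm diameter, 55 mm high; origin at the centre of its underside
- dodging_tool: dodging tool lying on the counter along its y: 60 mm disc on a wire with a wooden handle, 230 mm long, 16 mm high
- tongs: plastic print tongs lying on the counter along their y, 160 mm long, 12 mm high
- developer_bottle: amber bottle, 70 mm diameter, 150 mm tall, standing on the counter
- film_tank: black cylindrical film tank, 84 mm diameter, 100 mm tall, standing on the counter
Mind the look-alikes: they are no part of the job. Several things have the shape of the diffuser; the one meant has the colours described above. Leave any orange look-alike of the sleeve_85 alone.

How it is judged (in metres and radians):
On the way, in this order (a step that is already met when the one before it is completed fails the run):
1. the sleeve as tall as the rest stands upright on the inlay, released (horizontal distance between sleeve_85 and inlay below 0.013 m and angle between sleeve_85's own z axis and vertical below 0.06 rad and z of sleeve_85 in the frame of inlay between -0.005 and 0.005 m and contact force between the fingers and sleeve_85 below 0.1 N), for 0.2 s.
2. the diffuser lies level across the rest and the sleeve, centred, released, the turntable not yet turned home (all of step 1 and horizontal distance between diffuser and disc_centre below 0.016 m and angle between diffuser's own z axis and vertical below 0.035 rad and z of diffuser in the frame of disc_centre between 0.08 and 0.09 m and contact force between the fingers and diffuser below 0.1 N and value of joint turntable above 0.3 rad), for 0.2 s.
3. the turntable is turned until the post stands in front of the bracket tip, with everything still in place on it (horizontal distance between sleeve_85 and inlay below 0.013 m and angle between sleeve_85's own z axis and vertical below 0.06 rad and z of sleeve_85 in the frame of inlay between -0.005 and 0.005 m and horizontal distance between diffuser and disc_centre below 0.016 m and angle between diffuser's own z axis and vertical below 0.035 rad and z of diffuser in the frame of disc_centre between 0.08 and 0.09 m and value of joint turntable between -0.07 and 0.07 rad), for 0.2 s.
At the end, for the whole second after the job is handed in: 85 mm sleeve upright on the cork within 13 mm of the inlay centre; diffuser level within 2 degrees on rest and sleeve, within 16 mm of the axis; turntable within 0.07 rad of 0 (10 mm at the post); cassette within 20 mm of the disc centre; all released and at rest (all of step 3 and contact force between the fingers and sleeve_85 below 0.1 N and contact force between the fingers and diffuser below 0.1 N and linear speed of each of diffuser, sleeve_85 below 0.02 m/s and horizontal distance between cassette and disc_centre below 0.02 m); the robot touches nothing.
It fails at once if another sleeve is moved by more than 20 mm (distance of any of sleeve_70, sleeve_100, sleeve_115 from where it was at the start of the episode above 0.02 m).
It fails at once if a bystander (brush holder, loupe, dodging tool, tongs, bottle, film tank) is moved by more than 20 mm (distance of any of brush_holder, loupe, dodging_tool, tongs, developer_bottle, film_tank from where it was at the start of the episode above 0.02 m).
It fails at once if the cassette is pushed more than 20 mm from the turntable's centre or tipped over (horizontal distance between cassette and disc_centre above 0.02 m or angle between cassette's own z axis and vertical above 0.4 rad).
It fails at once if the diffuser is tipped by more than 0.6 rad (35 degrees) (angle between diffuser's own z axis and vertical above 0.6 rad).
It also fails if it takes over 72 s, if anything falls off the work surface, if the arm or the gripper's body presses on something with over 40 N, if the wrist force passes 120 N, or if a joint passes its speed limit or range.

## Robot

A 6-joint arm with a two-finger parallel gripper is mounted at the origin on the work surface. World frame = base frame: x ahead of the robot, y to its left, z up, the work surface at z = 0. Lengths are in mm, angles in degrees, forces in N, time in s.
With the tool pointing down it reaches from about 275 to 850 mm from the base axis. Payload 5.2 kg.
Tool frame: the origin (TCP) lies where the fingers leave the gripper's body, on its centre line; the fingertips stand 73 mm ahead of it and the grasp point (between the pads) lies 54 mm ahead of it; z points along the fingers, y is the direction in which the jaws open and shut (so a half turn about z gives the same grasp; the last joint's range is limited). The gripper opens to 85 mm and grips with 20 to 120 N. Pads are 22 mm wide; open, the fingers measure 114 mm over their backs; the gripper's body (76 mm by 85 mm) begins 54 mm behind the grasp point. The pads swing forward as they close: fully open they stand 13 mm farther back than shut.
Start: joints at [-79.515, 14.817, 87.949, -0, 77.235, -11.62], TCP at [206.986, -509.571, 303.91] pointing down, gripper open.
Joint ranges: [-179.93, 179.93], [-52.35, 119.4], [10.71, 147.94], [-69.91, 249.91], [12.55, 155.21], [-178.61, 178.61]. Speed limits (degrees/s): [147.25, 147.25, 180, 180, 180, 180].

## Interface

Orientations are given as [roll, pitch, yaw] about the fixed x, y, z axes, in that order (R = Rz(yaw) Ry(pitch) Rx(roll)).
In Python, from workcell import arm, cams, order gives the robot as it stands.
- The arm moves only by the tool servo_tool, never from a script. Its argument "commands" is text: rows parted by semicolons, each of 6 numbers parted by spaces: the shift along the world's x, y, z in m, then the turn, a rotation vector about the world's x, y, z in degrees. A call has 1 to 10 rows; each row shifts and turns the pose as measured when the row begins; what a row does not reach is not made up. A row lasts 1/10 s, in which the tool goes at most 50 mm and 8.59 degrees, less where a joint would pass 70% of its speed; a pose out of reach is approached as far as the arm can. A call with a gripper value outside its range is refused whole. "jaw" is the finger opening in m, from 0 to 0.0854, set as the call begins (left out, the last holds). The fingers move at their own pace and stop on an object; "squeeze" is the grip in N (left out, the last holds). Time passes only in rows, so rows that do not move let the fingers close. It gives the time, the measured TCP pose, the force and the opening at its end, in the units of the state.
- arm.get_state(): the state, without advancing time (a new reading comes with each control period).
- cams.snapshot(name): name is "side" or "top" or "wrist"; returns a dict with "pixels" (384x512x3 uint8, blue, green, red), "z_map" (384x512 float32, mm along the optical axis (not along the pixel's ray), 0 where there is no reading), "K" (3x3 intrinsics, pixels), "extrinsics" (4x4, takes a point from world to camera coordinates). Camera axes: x right, y up, looking along -z (the intrinsics and any distortion apply to the point x, -y, -z); pixel columns grow to the right and rows downward; lengths in mm; the calibration is good to about 2 mm. A picture is of the moment at which its call begins.
- order.job_done(): hands the job in, once; it reports no verdict.
Trained networks look in a picture, given as the dict that the camera call returned (one of the last four; its "shot" number tells which), for a name from the list of things; names that differ only in an ending like _2 or _b are one class to them, and where a whole thing is asked for, a point or a joint stands for the part that bears it (a point fixed in the world has none). Each returns a list of dicts, best first, with "confidence" (0 to 1); they miss things now and then, are a little off and sometimes report something else, mostly with a low value. They report only what shows in the picture. A call takes as long as a camera call. They do not tell look-alikes from the thing itself.
- cams.find_in(label, picture): "point" ([x, y, z] in mm, in the coordinates of the camera as it stood for that picture, good to about 4 mm: the middle of the surface that is visible of it).
The state is a dict: "clock": time; "joint_positions": joint angles; "dq": joint speeds; "joint_torque": joint torques, N m; "tcp_pos": TCP position; "tcp_rot": TCP orientation; "contact_force": force on the tool from outside, world axes, zero at the start; "torque": the same for the moment, N m; "width": finger opening in mm.
Only numpy, scipy, OpenCV 4.12 (cv2) and the standard library are available. Lean on these libraries where they do the work, as an engineer would, in place of code of your own. Each camera call takes 0.05 s, during which the arm holds its last target. There are 200 camera calls.

## Working session

There is one attempt and no reset: what is moved stays moved. The work goes in short steps, Python scripts to look and compute and a tool call to move; the robot and the scene stay as the last step left them, time stands still between calls to the robot, and variables do not carry over. Pictures are saved under pics/ and viewed, about 8 in all and at most 12, crops included, and the job is handed in when it is done.

Besides the shell and the picture viewer there is one more tool, called after "Call:" in YAML: its name, and indented under it one key for each argument. servo_tool: Moves the arm, as the interface text tells. Its arguments: {"type":"object","properties":{"commands":{"type":"string"},"jaw":{"type":"number"},"squeeze":{"type":"number"}},"required":["commands"]}

```bash
mkdir -p pics
cat > h.py <<'E'
import numpy as np, cv2
from workcell import arm, cams, order
def world(s, p):
    return (np.linalg.inv(s["extrinsics"]) @ np.r_[p,1])[:3]
def cloud(s):
    z=s["z_map"].astype(float); v,u=np.mgrid[:z.shape[0],:z.shape[1]]; K=s["K"]
    P=np.stack([(u-K[0,2])/K[0,0]*z, -(v-K[1,2])/K[1,1]*z, -z, np.ones_like(z)],-1)
    W=P@np.linalg.inv(s["extrinsics"]).T
    W=W[...,:3]; W[z==0]=np.nan
    return W
def pix(s,w):
    c=s["extrinsics"]@np.r_[w,1]; K=s["K"]
    return K[0,0]*c[0]/-c[2]+K[0,2], K[1,1]*-c[1]/-c[2]+K[1,2]
E
python3 - <<'E'
from h import *
t=cams.snapshot("top")
for n in ["sleeve_85","diffuser","cassette","post_top","inlay","disc_centre","bracket_tip","brush_holder","loupe","stand","developer_bottle","film_tank","sleeve_mat"]:
    for d in cams.find_in(n,t)[:6]:
        w=world(t,d["point"]); print(n,round(d["confidence"],2),w.round(),np.round(pix(t,w)))
s=cams.snapshot("side")
cv2.imwrite("pics/a.png",cv2.resize(t["pixels"],(800,600)));cv2.imwrite("pics/b.png",cv2.resize(s["pixels"],(800,600)))
np.savez("t.npz",**{k:t[k] for k in("pixels","z_map","K","extrinsics")})
E
```

```text
sleeve_85 0.73 [ 601. -359.   63.] [367. 155.]
sleeve_85 0.66 [ 496. -389.   65.] [376. 190.]
sleeve_85 0.53 [ 389. -493.   64.] [410. 226.]
sleeve_85 0.51 [ 560. -247.   84.] [331. 167.]
sleeve_85 0.46 [ 467. -282.   89.] [342. 198.]
diffuser 0.59 [490. 315.  10.] [149. 186.]
cassette 0.76 [620.  -9.  84.] [252. 145.]
post_top 0.56 [623.  -8.  30.] [252. 146.]
inlay 0.87 [625.  -7.  30.] [251. 145.]
disc_centre 0.69 [617. -14.  32.] [254. 148.]
bracket_tip 0.86 [615.  -6.  31.] [251. 148.]
brush_holder 0.27 [460. 260.   5.] [166. 196.]
stand 0.87 [621.  -4.  36.] [250. 146.]
developer_bottle 0.67 [ 694. -326.  111.] [360. 121.]
film_tank 0.92 [703. 307. 102.] [147. 113.]
film_tank 0.7 [793. -89.   2.] [279.  95.]
film_tank 0.26 [ 528. -317.    5.] [349. 180.]
sleeve_mat 0.87 [ 527. -318.    9.] [349. 180.]
sleeve_mat 0.62 [786. 129.   9.] [211.  95.]
```

View pics/a.png

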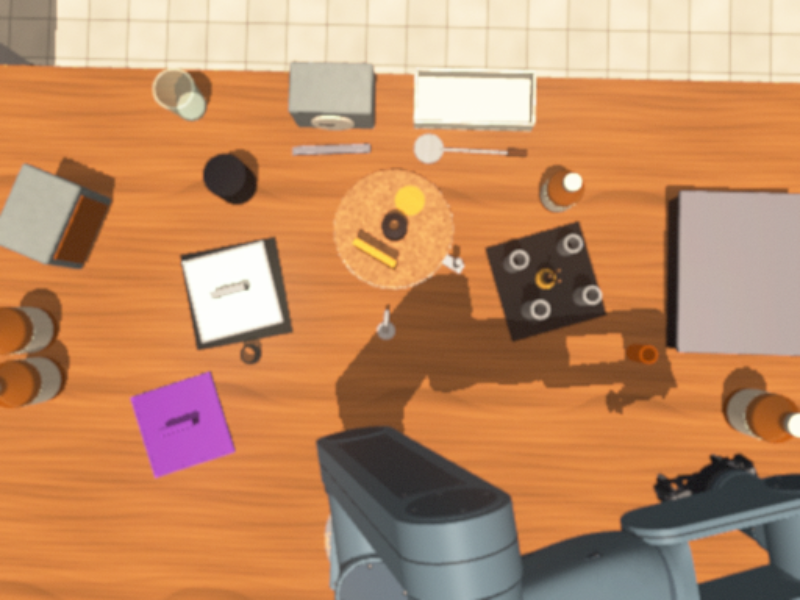

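View pics/b.png

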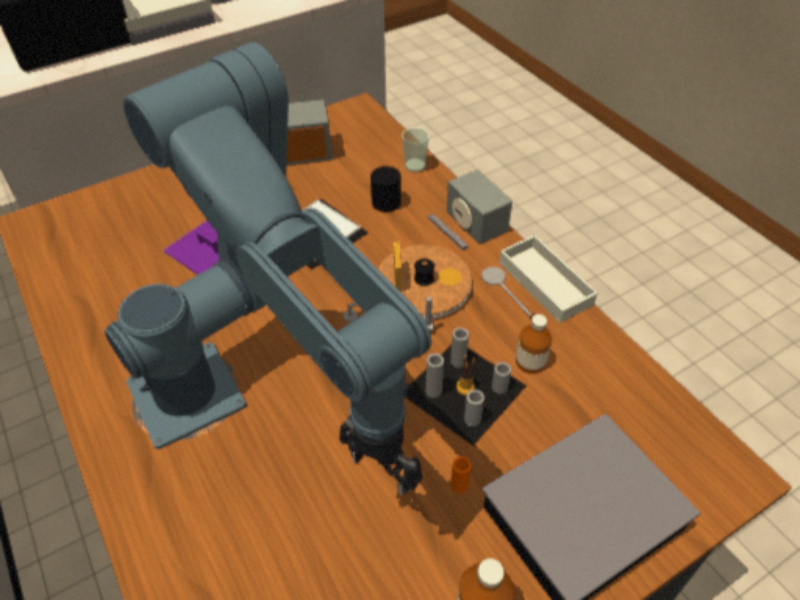

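The top view shows four sleeves at about (518,260), (572,243), (590,295) and (540,309), with the brush holder at (545,278). The orange look-alike is at (648,354). The white diffuser is at (233,292) and its purple look-alike at (183,425). The turntable is at (394,228), its post near (453,264) and the bracket near (387,325). Next I'll measure heights.

Run:
```python
from h import *
t=dict(np.load("t.npz")); W=cloud(t); b=t["pixels"].astype(int)
def blob(name,u0,u1,v0,v1,zlo,zhi):
    u0,u1,v0,v1=[int(x*.64) for x in(u0,u1,v0,v1)]
    P=W[v0:v1,u0:u1].reshape(-1,3); P=P[(P[:,2]>zlo)&(P[:,2]<zhi)]
    if len(P)==0: print(name,"none");return
    q=P[P[:,2]>P[:,2].max()-8]
    print(name,len(P),"zmax",np.percentile(P[:,2],[50,90,97,100]).round(),"top mean",q.mean(0).round(1),"mid",((q.min(0)+q.max(0))/2).round(1),"n",len(q))
    return P
for n,c in dict(A=(518,260),B=(572,243),C=(590,295),D=(540,309)).items():
    blob(n,c[0]-18,c[0]+18,c[1]-18,c[1]+18,55,140)
blob("brush",530,562,262,295,20,140)
blob("orange",630,668,338,372,20,140)
P=blob("cork",330,460,165,292,24,36); xy=P[:,:2].astype(np.float32)
print("circle",cv2.minEnclosingCircle(xy), np.median(P[:,2]))
P=blob("rest",345,402,225,275,95,125); print(cv2.minAreaRect(P[:,:2].astype(np.float32)))
blob("post",438,470,245,280,40,130)
P=blob("bracket",375,400,300,342,15,60);
print(P[np.argsort(P[:,0])].round()[::6])
P=blob("diff",180,280,238,350,6,22);print(cv2.minAreaRect(P[:,:2].astype(np.float32)))
P=blob("handle",200,262,270,310,25,60);print(cv2.minAreaRect(P[:,:2].astype(np.float32)))
c=(b[...,2]>170)&(b[...,1]>130)&(b[...,0]<70); c[:, :int(.64*388)]=0;c[:,int(.64*440):]=0;c[int(.64*225):]=0
print("inlay",W[c].mean(0),c.sum())
blob("loupe",235,265,335,370,20,80);blob("cass",375,415,205,245,60,110)
x=t["pixels"][135:230,200:400]; cv2.imwrite("pics/c.png",cv2.resize(x,None,fx=4,fy=4,interpolation=cv2.INTER_CUBIC))
```

```text
A 112 zmax [102. 107. 110. 111.] top mean [ 562.9 -249.1  105.8] mid [ 562.  -249.3  106.9] n 51
B 80 zmax [73. 77. 80. 84.] top mean [ 600.  -355.2   78.3] mid [ 599.  -354.4   80.4] n 15
C 110 zmax [85. 91. 93. 96.] top mean [ 499.8 -390.    90.8] mid [ 501.7 -389.6   92. ] n 41
D 129 zmax [110. 121. 122. 124.] top mean [ 468.  -287.3  119.7] mid [ 468.7 -287.6  119.9] n 53
brush 44 zmax [ 59. 107. 112. 114.] top mean [ 533.6 -312.7  111. ] mid [ 534.1 -313.7  111.2] n 5
orange 190 zmax [67. 86. 89. 91.] top mean [ 390.8 -500.1   86.4] mid [ 389.4 -501.3   87.3] n 45
cork 3939 zmax [31. 34. 35. 36.] top mean [626.1  -9.6  31.6] mid [624.8 -13.7  32. ] n 3389
circle ((614.069091796875, -22.486766815185547), 137.04490661621094) 31.045152462026635
rest 157 zmax [116. 119. 120. 121.] top mean [566.7  22.8 116.7] mid [566.8  24.2 117.4] n 121
((567.5701293945312, 24.05747413635254), (89.91015625, 13.903787612915039), 61.38671112060547)
post 28 zmax [115. 119. 119. 120.] top mean [ 554.8 -134.1  117. ] mid [ 554.8 -134.2  116.6] n 16
bracket 47 zmax [43. 46. 47. 50.] top mean [439.5   1.3  44.8] mid [438.2   1.2  45.9] n 30
[[410. -11.  16.]
 [420.  -3.  41.]
 [426.   1.  43.]
 [432.   1.  40.]
 [438.   1.  44.]
 [444.   1.  46.]
 [450.   1.  46.]
 [457.   2.  44.]]
diff 2948 zmax [11. 15. 16. 21.] top mean [488.6 314.2  14.8] mid [482.5 317.9  17.2] n 614
((484.4526062011719, 323.2579345703125), (228.65927124023438, 203.4814453125), 2.5490715503692627)
handle 117 zmax [50. 54. 56. 57.] top mean [489.3 315.4  52. ] mid [487.5 315.9  52.9] n 78
((489.7782287597656, 315.51531982421875), (14.555707931518555, 68.83219146728516), 16.460100173950195)
inlay [726.3873064  -35.77558868  10.22739263] 25
loupe 20 zmax [36. 55. 57. 58.] top mean [360.  260.2  54.7] mid [362.9 261.   54.3] n 6
cass 198 zmax [80. 83. 85. 92.] top mean [620.4 -18.2  86.5] mid [625.  -16.1  88.1] n 10
```

View pics/c.png

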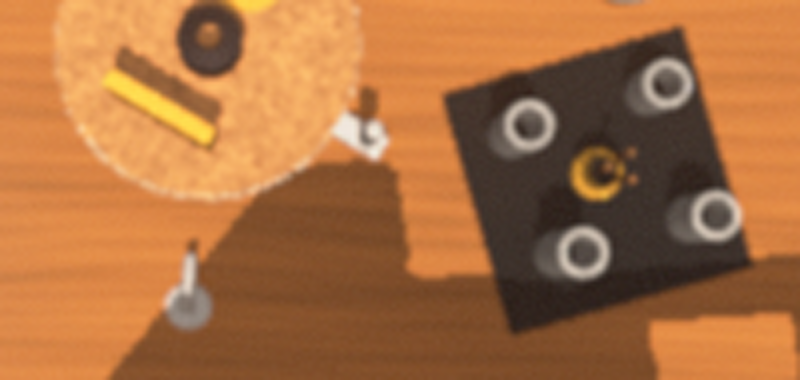

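Top heights above the counter are A 106, B 78, C 91 and D 120. With the 4 mm mat, the 85 mm sleeve must top out at 89, so it is C at (500,-390), steel and standing on the mat. The other candidates are A (518,260), B (572,243), D (540,309) and the orange one (648,354). The rest gives the axis at (624.6,-7.1), which predicts the post at (555.1,-134.4). I measured it at (554.8,-134.1), so they agree.

Run:
```python
from h import *
from scipy.spatial.transform import Rotation as R
s=arm.get_state(); print(s)
Y=R.from_euler("xyz",s["tcp_rot"],degrees=True).as_matrix(); print(Y.round(3))
t=dict(np.load("t.npz")); print([np.round(pix(t,p)) for p in [(681.7,-38.2,30),(624.6,-7.1,30),(500,-390,89)]])
b=t["pixels"][115:140,250:285].astype(int); W=cloud(t)[115:140,250:285]
m=(b[...,2]>190)&(b[...,1]>150)&(b[...,0]<80); print("inlay",m.sum(),W[m].mean(0))
```

```text
{'clock': 0.75, 'joint_positions': array([-7.95155090e+01,  1.48149427e+01,  8.79468328e+01, -1.26489293e-03,
        7.72336652e+01, -1.16189578e+01]), 'dq': array([ 0.00583038,  0.04187814, -0.00108715,  0.01555193,  0.0325108 ,
        0.01607325]), 'joint_torque': array([-1.42621455e-03, -4.45828986e+01, -2.90866095e+01, -4.01082743e-04,
        8.36233066e-04,  1.54940005e-05]), 'tcp_pos': array([ 206.97982735, -509.5923428 ,  303.94151598]), 'tcp_rot': array([1.79995783e+02, 2.12662806e-03, 2.21037282e+01]), 'contact_force': array([-0.20714882,  0.12693442,  0.15163855]), 'torque': array([ 0.01779579, -0.0371584 ,  0.04788391]), 'width': 85.60863560833455}
[[ 0.927  0.376 -0.   ]
 [ 0.376 -0.927 -0.   ]
 [-0.     0.    -1.   ]]
[array([262., 128.]), array([252., 146.]), array([378., 188.])]
inlay 217 [nan nan nan]
```

Call:
servo_tool:
  commands: "0.0293 0.012 -0.004 0 0 -8.2; 0.0293 0.012 -0.004 0 0 -8.2; 0.0293 0.012 -0.004 0 0 -8.2; 0.0293 0.012 -0.004 0 0 -8.2; 0.0293 0.012 -0.004 0 0 -8.2; 0.0293 0.012 -0.004 0 0 -8.2; 0.0293 0.012 -0.004 0 0 -8.2; 0.0293 0.012 -0.004 0 0 -8.2; 0.0293 0.012 -0.004 0 0 -8.2; 0.0293 0.012 -0.004 0 0 -8.2"
  jaw: 0.064

```text
clock: 1.75
tcp_pos: [506.8, -387.2, 263.6]
tcp_rot: [179.8, 0.0, -63.5]
contact_force: [0.2, -0.6, 0.0]
width: 63.8
```

Call:
servo_tool:
  commands: "0 0 0 0 0 0"

```text
clock: 1.85
tcp_pos: [509.8, -385.0, 262.7]
tcp_rot: [179.9, 0.1, -63.5]
contact_force: [0.6, -0.8, -0.5]
width: 63.9
```

```bash
cat > look.py <<'E'
from h import *
import sys
s=cams.snapshot("wrist"); np.savez("w.npz",**{k:s[k] for k in("pixels","z_map","K","extrinsics")})
cv2.imwrite("pics/%s.png"%sys.argv[1],cv2.resize(s["pixels"],(800,600)))
E
python3 look.py w1
python3 - <<'E'
from h import *
s=dict(np.load("w.npz")); W=cloud(s); P=W.reshape(-1,3); st=arm.get_state(); print(st["tcp_pos"].round(1),st["tcp_rot"].round(1))
q=P[(abs(P[:,0]-500)<35)&(abs(P[:,1]+390)<35)&(P[:,2]>55)&(P[:,2]<120)]
print(len(q),np.percentile(q[:,2],[10,50,90,99]) if len(q) else 0)
t=q[abs(q[:,2]-np.percentile(q[:,2],90))<5]; print(t.mean(0),cv2.minEnclosingCircle(t[:,:2].astype(np.float32)))
E
```

```text
[ 508.3 -385.8  262.9] [ 1.798e+02  1.000e-01 -6.330e+01]
1046 [62.69094004 86.98743074 88.92411186 89.66215151]
[ 500.16801275 -388.88575826   88.03410564] ((500.0163879394531, -388.5650634765625), 17.882780075073242)
```

View pics/w1.png

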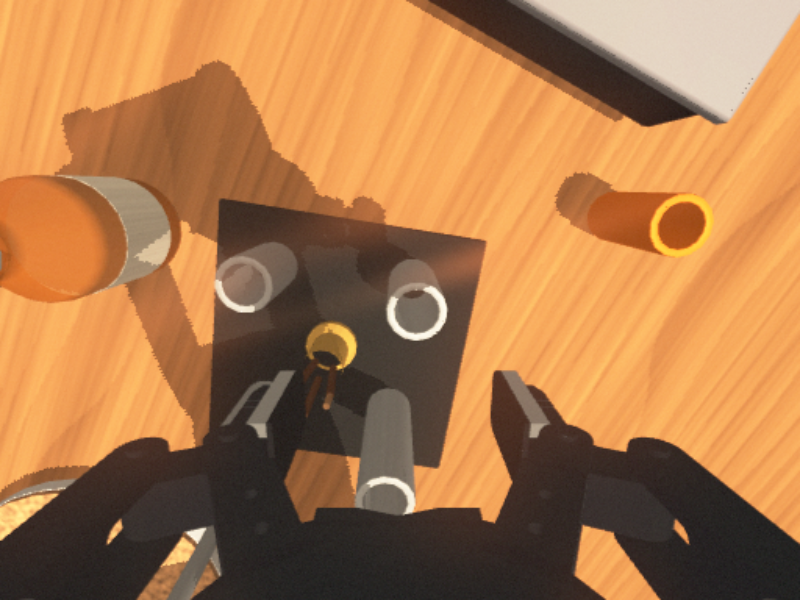

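The wrist view shows sleeve C, the steel one, at (417,312), with B at (243,283), D at (385,497), the brush at (331,345) and the orange one at (681,224). C's rim radius of 17.9 and top at 89 mm match the 85 mm sleeve.

Call:
servo_tool:
  commands: "-0.008 -0.003 0 0 0 0; 0 0 0 0 0 0; 0 0 -0.03 0 0 0; 0 0 -0.03 0 0 0; 0 0 -0.03 0 0 0; 0 0 -0.02 0 0 0; 0 0 -0.015 0 0 0;0 0 0 0 0 0"

```text
clock: 2.7
tcp_pos: [491.4, -395.6, 138.1]
tcp_rot: [179.8, -0.3, -63.4]
contact_force: [-0.3, 0.7, -0.6]
width: 63.9
```

Call:
servo_tool:
  commands: "0.006 0.005 0 0 0 0; 0 0 0 0 0 0; 0 0 0 0 0 0"

```text
clock: 3.0
tcp_pos: [497.1, -392.5, 141.0]
tcp_rot: [179.8, -0.5, -63.5]
contact_force: [-0.3, 0.3, -0.3]
width: 63.8
```

Call:
servo_tool:
  commands: "0 0 0 0 0 0; 0 0 0 0 0 0"

```text
clock: 3.2
tcp_pos: [497.7, -393.1, 143.0]
tcp_rot: [179.9, -0.7, -63.5]
contact_force: [-0.3, 0.3, 0.3]
width: 64.2
```

Call:
servo_tool:
  commands: "0.002 0.003 -0.01 0 0 0; 0 0 -0.01 0 0 0; 0 0 0 0 0 0"

```text
clock: 3.5
tcp_pos: [500.2, -389.8, 122.2]
tcp_rot: [179.9, -0.8, -63.4]
contact_force: [-0.8, 0.6, 0.1]
width: 64.3
```

Centred, so I'll close and lift.

Call:
servo_tool:
  commands: "0 0 0 0 0 0; 0 0 0 0 0 0; 0 0 0 0 0 0; 0 0 0 0 0 0; 0 0 0 0 0 0; 0 0 0 0 0 0"
  jaw: 0.03
  squeeze: 40

```text
clock: 4.1
tcp_pos: [500.0, -389.4, 121.2]
tcp_rot: [179.8, -0.7, -63.4]
contact_force: [-0.3, -0.2, 0.4]
width: 35.4
```

Call:
servo_tool:
  commands: "0 0 0.02 0 0 0; 0 0 0.03 0 0 0; 0 0 0.04 0 0 0; 0 0 0.04 0 0 0; 0 0 0.03 0 0 0; 0 0 0.01 0 0 0; 0 0 0 0 0 0"

```text
clock: 4.8
tcp_pos: [497.4, -386.9, 293.3]
tcp_rot: [179.7, -0.2, -63.4]
contact_force: [0.3, 0.1, -2.7]
width: 35.3
```

Call:
servo_tool:
  commands: "0.015 0.03 0 0 0 3.5; 0.019 0.037 0 0 0 3.5; 0.019 0.037 0 0 0 3.5; 0.019 0.037 0 0 0 3.5; 0.019 0.037 0 0 0 3.5; 0.019 0.037 0 0 0 3.5; 0.019 0.037 0 0 0 3.5; 0.019 0.037 0 0 0 3.5; 0.015 0.025 0 0 0 3.5; 0 0 0 0 0 3.4"

```text
clock: 5.8
tcp_pos: [657.2, -59.0, 266.5]
tcp_rot: [179.2, 1.6, -27.5]
contact_force: [-0.4, -0.2, -2.0]
width: 35.2
```

Run:
```python
from h import *
t=dict(np.load("t.npz")); b=t["pixels"].astype(int)
hsv=cv2.cvtColor(t["pixels"],cv2.COLOR_BGR2HSV)
m=np.zeros(b.shape[:2],bool); m[115:140,248:285]=1
m&=(hsv[...,0]>22)&(hsv[...,0]<32)&(hsv[...,1]>190)
n,l,st,c=cv2.connectedComponentsWithStats(m.astype(np.uint8)); print(n,st,c)
K=t["K"];E=np.linalg.inv(t["extrinsics"])
u,v=c[1+np.argmax(st[1:,4])]
d=E[:3,:3]@np.array([(u-K[0,2])/K[0,0],-(v-K[1,2])/K[1,1],-1]);o=E[:3,3]
for z in (30,32):print(o+d*(z-o[2])/d[2])
print(arm.get_state()["tcp_pos"],arm.get_state()["tcp_rot"])
```

```text
1 [[     0      0    512    384 196608]] [[255.5 191.5]]Traceback (most recent call last):
  File "<stdin>", line 8, in <module>
    return _wrapfunc(a, 'argmax', axis=axis, out=out, **kwds)
    return bound(*args, **kwds)
ValueError: attempt to get argmax of an empty sequence
```

Run:
```python
from h import *
t=dict(np.load("t.npz")); b=t["pixels"].astype(int)
print(b[128,262],b[128,240])
m=np.zeros(b.shape[:2],bool); m[112:142,246:285]=1
m&=(b[...,0]<60)&(b[...,1]>150)
n,l,st,c=cv2.connectedComponentsWithStats(m.astype(np.uint8)); print(n,st,c)
K=t["K"];E=np.linalg.inv(t["extrinsics"])
u,v=c[1+np.argmax(st[1:,4])]
d=E[:3,:3]@np.array([(u-K[0,2])/K[0,0],-(v-K[1,2])/K[1,1],-1]);o=E[:3,3]
for z in (30,32):print(o+d*(z-o[2])/d[2])
from scipy.spatial.transform import Rotation as R
s=arm.get_state();print(s["tcp_pos"],s["tcp_rot"]); M=R.from_euler("xyz",s["tcp_rot"],degrees=True).as_matrix()
print("tilt fix rotvec",np.degrees(np.cross(M[:,2],[0,0,-1])),"grasp",s["tcp_pos"]+54*M[:,2])
```

```text
[ 78 215 253] [100 171 242]
1 [[     0      0    512    384 196608]] [[255.5 191.5]]Traceback (most recent call last):
  File "<stdin>", line 8, in <module>
    return _wrapfunc(a, 'argmax', axis=axis, out=out, **kwds)
    return bound(*args, **kwds)
ValueError: attempt to get argmax of an empty sequence
```

Run:
```python
from h import *
t=dict(np.load("t.npz")); b=t["pixels"].astype(int)
m=np.zeros(b.shape[:2],bool); m[112:142,246:285]=1
m&=(b[...,1]-b[...,0]>115)
n,l,st,c=cv2.connectedComponentsWithStats(m.astype(np.uint8)); print(n,st,c)
K=t["K"];E=np.linalg.inv(t["extrinsics"])
u,v=c[1+np.argmax(st[1:,4])]
d=E[:3,:3]@np.array([(u-K[0,2])/K[0,0],-(v-K[1,2])/K[1,1],-1]);o=E[:3,3]
for z in (30,32):print(o+d*(z-o[2])/d[2])
from scipy.spatial.transform import Rotation as R
s=arm.get_state();print(s["tcp_pos"],s["tcp_rot"]); M=R.from_euler("xyz",s["tcp_rot"],degrees=True).as_matrix()
print("tilt fix rotvec",np.degrees(np.cross(M[:,2],[0,0,-1])),"grasp",s["tcp_pos"]+54*M[:,2])
```

```text
2 [[     0      0    512    384 196357]
 [   253    119     18     18    251]] [[255.4919407  191.58157336]
 [261.80478088 127.68525896]]
[681.50696171 -37.55445345  30.        ]
[681.15757087 -37.57049446  32.        ]
[657.22591907 -59.03528422 266.47781875] [179.19729658   1.61794436 -27.52500654]
tilt fix rotvec [-0.03571561 -1.80542228 -0.        ] grasp [655.52434866 -59.00162305 212.50464463]
```

Call:
servo_tool:
  commands: "0.012 0.01 0 0 -0.9 0; 0.012 0.01 0 0 -0.9 -0.5; 0 0 0 0 0 0; 0 0 0 0 0 0"

```text
clock: 6.2
tcp_pos: [681.8, -36.0, 258.9]
tcp_rot: [180.0, 0.5, -28.2]
contact_force: [-0.6, 0.7, -2.7]
width: 35.4
```

Call:
servo_tool:
  commands: "0 0 0 0 0 0"

```text
clock: 6.3
tcp_pos: [681.6, -36.5, 258.6]
tcp_rot: [179.9, 0.5, -28.2]
contact_force: [0.0, 0.3, -1.2]
width: 35.5
```

Go down to about 160, then check.

Call:
servo_tool:
  commands: "0 -0.001 -0.03 0 -0.3 0; 0 0 -0.03 0 0 0; 0 0 -0.02 0 0 0; 0 0 -0.008 0 0 0; 0 0 0 0 0 0; 0 0 0 0 0 0"

```text
clock: 6.9
tcp_pos: [681.6, -42.4, 172.0]
tcp_rot: [-179.9, -0.2, -28.6]
contact_force: [-0.7, 0.2, -2.2]
width: 35.2
```

Call:
servo_tool:
  commands: "0 0.0045 -0.006 0 0 0; 0 0 -0.006 0 0 0; 0 0 -0.003 0 0 0; 0 0 0 0 0 0; 0 0 0 0 0 0"

```text
clock: 7.4
tcp_pos: [683.4, -37.9, 159.9]
tcp_rot: [-179.8, -0.5, -28.6]
contact_force: [0.4, -0.1, -1.8]
width: 35.4
```

Call:
servo_tool:
  commands: "-0.002 0 -0.005 0 0.3 0; 0 0 -0.004 0 0 0; 0 0 -0.003 0 0 0; 0 0 0 0 0 0"

```text
clock: 7.8
tcp_pos: [681.4, -37.9, 147.4]
tcp_rot: [-179.9, -0.3, -28.6]
contact_force: [0.7, 0.3, -2.0]
width: 35.6
```

Call:
servo_tool:
  commands: "0 0 -0.001 0 0 0; 0 0 -0.001 0 0 0; 0 0 0 0 0 0"

```text
clock: 8.1
tcp_pos: [681.7, -38.0, 147.6]
tcp_rot: [-179.9, -0.4, -28.6]
contact_force: [-0.6, -0.6, -1.9]
width: 35.7
```

Call:
servo_tool:
  commands: "0 0 -0.002 0 0 0; 0 0 -0.001 0 0 0; 0 0 0 0 0 0"

```text
clock: 8.4
tcp_pos: [682.1, -38.0, 147.4]
tcp_rot: [-179.9, -0.5, -28.6]
contact_force: [0.3, 0.2, -1.5]
width: 35.7
```

Call:
servo_tool:
  commands: "0 0 -0.004 0 0 0; 0 0 0 0 0 0"

```text
clock: 8.6
tcp_pos: [683.3, -38.0, 148.2]
tcp_rot: [-179.8, -0.8, -28.6]
contact_force: [-0.4, 0.4, -0.6]
width: 35.4
```

Contact is made, since z holds and the weight is offloaded, so I'll release.

Call:
servo_tool:
  commands: "-0.001 0 0 0 0.3 0; 0 0 0 0 0 0; 0 0 0 0 0 0; 0 0 0 0 0 0"
  jaw: 0.06

```text
clock: 9.0
tcp_pos: [682.7, -38.2, 147.3]
tcp_rot: [-179.9, -0.5, -28.6]
contact_force: [-0.7, 0.7, -0.8]
width: 59.7
```

Call:
servo_tool:
  commands: "0 0 0.015 0 0 0; 0 0 0.03 0 0 0; 0 0 0.04 0 0 0; 0 0 0.04 0 0 0; 0 0 0.03 0 0 0; 0 0 0.01 0 0 0; 0 0 0 0 0 0"

```text
clock: 9.7
tcp_pos: [680.3, -37.9, 320.8]
tcp_rot: [-180.0, -0.4, -28.6]
contact_force: [0.1, -0.3, 0.0]
width: 60.1
```

Call:
servo_tool:
  commands: "-0.012 0.022 0 0 0 8.4; -0.012 0.022 0 0 0 8.4; -0.012 0.022 0 0 0 8.4; -0.012 0.022 0 0 0 8.4; -0.012 0.022 0 0 0 8.4; -0.012 0.022 0 0 0 8.4; -0.012 0.022 0 0 0 8.4; -0.012 0.022 0 0 0 8.4; -0.012 0.022 0 0 0 8.4; -0.012 0.022 0 0 0 8.4"

```text
clock: 10.7
tcp_pos: [550.1, 185.5, 299.9]
tcp_rot: [-179.3, 1.0, 57.2]
contact_force: [0.5, -0.1, 0.4]
width: 60.1
```

Call:
servo_tool:
  commands: "-0.012 0.022 0 0 0 8.4; -0.012 0.022 0 0 0 8.4; -0.012 0.022 0 0 0 8.4; -0.012 0.022 0 0 0 8.4; -0.01 0.015 0 0 0 8.4; -0.005 0.01 0 0 0 8.4; 0 0 0 0 0 0;0 0 0 0 0 0"

```text
clock: 11.5
tcp_pos: [475.9, 303.7, 283.4]
tcp_rot: [-177.8, 1.4, 108.9]
contact_force: [0.6, -1.2, 0.6]
width: 59.6
```

```bash
cat > chk.py <<'E'
from h import *
import sys
from scipy.spatial.transform import Rotation as R
s=arm.get_state();print(s["clock"],s["tcp_pos"].round(1),s["tcp_rot"].round(1))
t=cams.snapshot("top"); w=cams.snapshot("wrist")
cv2.imwrite("pics/%s.png"%sys.argv[1],np.hstack([cv2.resize(t["pixels"][60:250,100:340],(500,396)),cv2.resize(w["pixels"],(300,396))]))
def near(n,s,c,r,zl,zh):
    P=cloud(s).reshape(-1,3); P=P[(np.hypot(P[:,0]-c[0],P[:,1]-c[1])<r)&(P[:,2]>zl)&(P[:,2]<zh)]
    if len(P)<5: print(n,"none");return
    print(n,len(P),"z90",np.percentile(P[:,2],90).round(1),"mean",P.mean(0).round(1),"rect",cv2.minAreaRect(P[:,:2].astype(np.float32)))
E
cat > chk1.py <<'E'
from chk import *
for n,q in(("top",t),("wrist",w)):
    near("sleeve "+n,q,(682,-38),32,104,130); near("rest "+n,q,(567,24),55,104,130); near("post "+n,q,(555,-134),25,104,130)
    near("cass "+n,q,(624,-7),30,60,100); near("handle "+n,q,(490,315),45,38,60); near("plate "+n,q,(490,315),130,7,14)
E
python3 chk1.py d1
```

```text
11.5 [475.9 303.7 283.4] [-177.8    1.4  108.9]
sleeve top 71 z90 118.2 mean [683.6 -40.2 114.1] rect ((683.7607421875, -39.821693420410156), (34.89611053466797, 32.45383071899414), 1.6087933778762817)
rest top 154 z90 119.5 mean [566.8  23.1 115.8] rect ((567.2225341796875, 23.21988296508789), (89.4149398803711, 14.177229881286621), 61.402549743652344)
post top 17 z90 120.4 mean [ 555.3 -134.3  116. ] rect ((556.319091796875, -134.13046264648438), (11.464072227478027, 9.191128730773926), 6.6474151611328125)
cass top 201 z90 82.9 mean [623.5 -10.3  79.9] rect ((622.9044799804688, -9.770835876464844), (48.43206024169922, 48.38576126098633), 1.7351218461990356)
handle top 113 z90 54.2 mean [489.5 314.6  49.8] rect ((489.526611328125, 315.9305419921875), (13.990711212158203, 70.89649200439453), 16.358482360839844)
plate top 1819 z90 13.0 mean [488.5 294.7  10.5] rect ((490.9879150390625, 292.29119873046875), (205.58407592773438, 252.8271026611328), 88.28169250488281)
sleeve wrist none
rest wrist none
post wrist none
cass wrist none
handle wrist 831 z90 50.3 mean [489.2 322.   49.1] rect ((489.9192810058594, 320.5558166503906), (14.13105583190918, 69.41350555419922), 16.280359268188477)
plate wrist 18636 z90 10.6 mean [487.9 326.4   9.6] rect ((468.9473571777344, 313.8130187988281), (214.96636962890625, 170.85821533203125), 16.398828506469727)
```

View pics/d1.png

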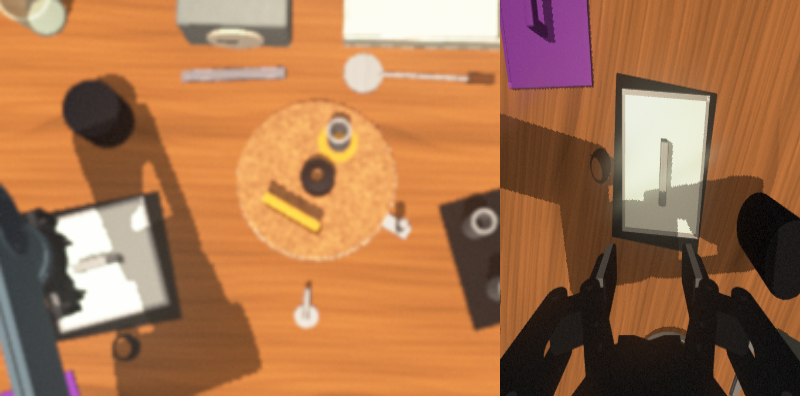

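Sleeve_85 stands on the inlay. The top camera puts it at (683.7,-40) against the inlay at (681.6,-38), 3 mm off, and the turntable has not moved. The white diffuser's handle is clear, with the purple plate at top left of the wrist view. I'll remeasure the handle now the arm has settled.

Call:
servo_tool:
  commands: "0.013 0.013 -0.02 0 0 -2.4; 0 0 0 0 0 0; 0 0 0 0 0 0; 0 0 0 0 0 0"

```text
clock: 12.0
tcp_pos: [491.2, 313.6, 263.7]
tcp_rot: [-177.8, 1.5, 105.9]
contact_force: [1.0, 0.5, -0.5]
width: 60.0
```

```bash
cat > chk2.py <<'E'
from chk import *
near("handle",w,(490,317),50,40,60)
s=arm.get_state(); M=R.from_euler("xyz",s["tcp_rot"],degrees=True).as_matrix()
print(s["tcp_pos"],s["tcp_rot"],s["dq"].round(2)); print("tilt fix rotvec",np.degrees(np.cross(M[:,2],[0,0,-1])).round(2),"grasp",s["tcp_pos"]+54*M[:,2])
E
python3 chk2.py d2
```

```text
12.0 [491.2 313.6 263.7] [-177.8    1.5  105.9]
handle 929 z90 50.2 mean [489.5 321.8  49.2] rect ((489.59588623046875, 320.5806884765625), (13.919393539428711, 69.00670623779297), 16.727306365966797)
[491.26870747 313.77643211 264.21584697] [-177.86815216    1.44522264  105.93363288] [ 0.31 -0.24 -0.16  0.18 -0.18 -0.03]
tilt fix rotvec [ 1.97 -1.65  0.  ] grasp [489.71075517 311.91626715 210.27038775]
```

Call:
servo_tool:
  commands: "-0.001 0.004 -0.02 2 -1.7 0.5; 0 0 -0.03 0 0 0; 0 0 -0.03 0 0 0; 0 0 -0.02 0 0 0; 0 0 -0.01 0 0 0; 0 0 0 0 0 0; 0 0 0 0 0 0"
  jaw: 0.05

```text
clock: 12.8
tcp_pos: [491.9, 317.4, 157.9]
tcp_rot: [179.2, -0.1, 106.4]
contact_force: [0.3, 0.5, 0.3]
width: 50.1
```

Call:
servo_tool:
  commands: "-0.002 0.002 -0.02 -0.6 0 0; 0 0 -0.02 0 0 0; 0 0 -0.012 0 0 0; 0 0 -0.004 0 0 0; 0 0 0 0 0 0; 0 0 0 0 0 0"

```text
clock: 13.4
tcp_pos: [494.6, 321.4, 108.4]
tcp_rot: [178.5, 0.4, 106.4]
contact_force: [0.5, 0.3, -0.3]
width: 50.0
```

Call:
servo_tool:
  commands: "-0.005 -0.002 -0.003 0 1.5 0; 0 0 -0.004 0 0 0; 0 0 0 0 0 0; 0 0 0 0 0 0"

```text
clock: 13.8
tcp_pos: [490.3, 319.5, 103.0]
tcp_rot: [179.9, -0.1, 106.4]
contact_force: [-0.4, 1.1, 0.3]
width: 50.5
```

Call:
servo_tool:
  commands: "0 0 -0.005 0 0 0; 0 0 0 0 0 0; 0 0 0 0 0 0"

```text
clock: 14.1
tcp_pos: [490.4, 319.5, 97.6]
tcp_rot: [179.9, -0.1, 106.4]
contact_force: [-0.7, 0.4, 0.2]
width: 50.2
```

Call:
servo_tool:
  commands: "0 0 0 0 0 0; 0 0 0 0 0 0; 0 0 0 0 0 0; 0 0 0 0 0 0; 0 0 0 0 0 0; 0 0 0 0 0 0"
  jaw: 0.008
  squeeze: 60

```text
clock: 14.7
tcp_pos: [490.2, 319.5, 97.7]
tcp_rot: [179.9, -0.1, 106.4]
contact_force: [-0.8, -0.4, 0.1]
width: 12.9
```

Call:
servo_tool:
  commands: "0 0 0.01 0 0 0; 0 0 0.02 0 0 0; 0 0 0.03 0 0 0; 0 0 0.04 0 0 0; 0 0 0.04 0 0 0; 0 0 0.04 0 0 0; 0 0 0.025 0 0 0; 0 0 0.01 0 0 0; 0 0 0 0 0 0; 0 0 0 0 0 0"

```text
clock: 15.7
tcp_pos: [484.3, 317.1, 319.8]
tcp_rot: [-179.5, -0.0, 106.4]
contact_force: [-0.2, -0.6, -3.4]
width: 13.1
```

```bash
python3 chk2.py e1
python3 - <<'E'
from h import *
w=cams.snapshot("wrist"); W=cloud(w).reshape(-1,3); tz=arm.get_state()["tcp_pos"][2]-93.7
P=W[(W[:,2]>tz-10)&(W[:,2]<tz+18)]; print(len(P),P.mean(0),cv2.minAreaRect(P[:,:2].astype(np.float32)))
E
```

```text
15.7 [484.3 317.1 319.8] [-179.5   -0.   106.4]
handle none
[484.15108809 317.06177089 319.06582962] [-1.79434387e+02 -1.17721297e-02  1.06365204e+02] [-0.02  0.39  0.05 -0.    0.16  0.06]
tilt fix rotvec [ 0.15 -0.55  0.  ] grasp [483.6364899  316.92221883 265.06846196]
51999 [473.95453074 352.7774423  230.93952717] ((482.3421630859375, 324.2593994140625), (171.42105102539062, 156.5998077392578), 16.342315673828125)
```

View pics/e1.png

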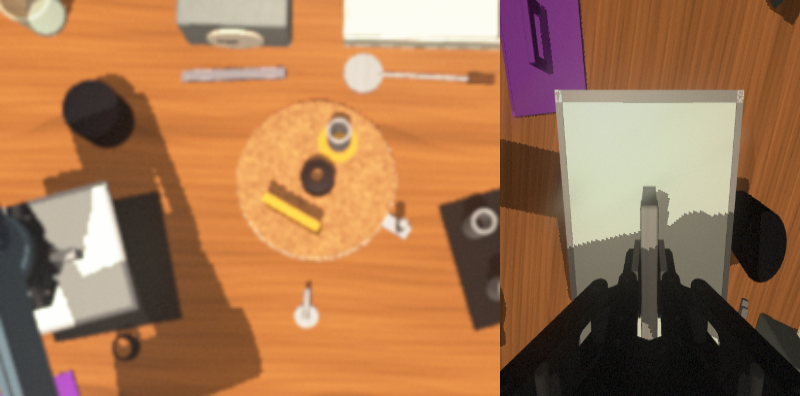

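Gripped near its centre: from the visible edge, the plate centre is about (484,318) against TCP (484,317). Carry it over the turntable.

Call:
servo_tool:
  commands: "0.006 -0.014 0.002 0 0 -3; 0.01 -0.024 0.003 0 0 -4; 0.014 -0.033 0.003 0 0 -4.5; 0.014 -0.033 0.003 0 0 -5; 0.014 -0.033 0.003 0 0 -5; 0.014 -0.033 0.003 0 0 -5; 0.014 -0.033 0.003 0 0 -5; 0.014 -0.033 0.003 0 0 -5; 0.014 -0.033 0.002 0 0 -4.5; 0.01 -0.02 0.002 0 0 -3"

```text
clock: 16.85
tcp_pos: [608.3, 10.5, 334.9]
tcp_rot: [-178.3, 0.4, 59.6]
contact_force: [-0.1, -0.1, -2.5]
width: 13.3
```

Call:
servo_tool:
  commands: "0.004 -0.01 0 0 0 0; 0 0 0 0 0 0; 0 0 0 0 0 0"

```text
clock: 17.15
tcp_pos: [612.5, -4.9, 331.9]
tcp_rot: [-178.0, 0.6, 59.2]
contact_force: [-0.2, 0.5, -2.9]
width: 13.1
```

Call:
servo_tool:
  commands: "0.011 -0.002 -0.01 -0.5 -2 2; 0 0 -0.02 0 0 0; 0 0 -0.03 0 0 0; 0 0 -0.02 0 0 0; 0 0 -0.01 0 0 0; 0 0 0 0 0 0; 0 0 0 0 0 0"

```text
clock: 17.85
tcp_pos: [620.4, 2.8, 240.3]
tcp_rot: [180.0, -0.1, 62.0]
contact_force: [0.1, 0.2, -2.2]
width: 12.9
```

Call:
servo_tool:
  commands: "0.004 -0.009 0 0 0 -0.5; 0 0 -0.005 0 0 0; 0 0 -0.003 0 0 0; 0 0 0 0 0 0; 0 0 0 0 0 0"

```text
clock: 18.35
tcp_pos: [626.5, -7.2, 235.7]
tcp_rot: [179.6, -0.2, 61.5]
contact_force: [-0.3, 0.4, -3.0]
width: 12.7
```

Call:
servo_tool:
  commands: "-0.001 0 -0.007 0 0.4 0; 0 0 -0.007 0 0 0; 0 0 -0.004 0 0 0; 0 0 0 0 0 0; 0 0 0 0 0 0"

```text
clock: 18.85
tcp_pos: [625.0, -7.2, 215.6]
tcp_rot: [-179.9, -0.0, 61.5]
contact_force: [-0.9, 0.8, -2.5]
width: 12.9
```

Call:
servo_tool:
  commands: "0 0 -0.004 0 0 0; 0 0 0 0 0 0; 0 0 -0.003 0 0 0; 0 0 0 0 0 0"

```text
clock: 19.25
tcp_pos: [625.7, -7.2, 209.0]
tcp_rot: [179.9, -0.1, 61.5]
contact_force: [0.5, -0.2, -3.1]
width: 13.0
```

Call:
servo_tool:
  commands: "-0.001 0 -0.002 0 0 0; 0 0 0 0 0 0; 0 0 -0.002 0 0 0; 0 0 0 0 0 0"

```text
clock: 19.65
tcp_pos: [625.8, -7.2, 208.9]
tcp_rot: [179.6, -0.2, 61.5]
contact_force: [-0.3, 0.3, -1.7]
width: 12.9
```

Contact is near TCP z 208.9, where 208.7 was predicted. One more small press, then release.

Call:
servo_tool:
  commands: "-0.001 0 -0.002 0 0.3 0; 0 0 -0.001 0 0 0"

```text
clock: 19.85
tcp_pos: [625.9, -7.2, 208.6]
tcp_rot: [179.7, -0.1, 61.5]
contact_force: [-3.4, 0.5, 5.5]
width: 13.3
```

Call:
servo_tool:
  commands: "0 0 0 0 0 0; 0 0 0 0 0 0; 0 0 0 0 0 0; 0 0 0 0 0 0; 0 0 0 0 0 0"
  jaw: 0.05

```text
clock: 20.35
tcp_pos: [626.2, -7.4, 207.9]
tcp_rot: [179.7, -0.1, 61.5]
contact_force: [0.7, -0.8, -0.0]
width: 49.8
```

Call:
servo_tool:
  commands: "0 0 0.01 0 0 0; 0 0 0.02 0 0 0; 0 0 0.03 0 0 0; 0 0 0.03 0 0 0; 0 0 0.03 0 0 0; 0 0 0.01 0 0 0; 0 0 0 0 0 0"

```text
clock: 21.05
tcp_pos: [624.7, -7.2, 344.5]
tcp_rot: [179.7, -0.1, 61.5]
contact_force: [0.4, -0.1, -0.1]
width: 49.9
```

Call:
servo_tool:
  commands: "-0.018 -0.03 0 0 0 0; -0.02 -0.036 0 0 0 0; -0.02 -0.036 0 0 0 0; -0.01 -0.02 0 0 0 0; 0 0 0 0 0 0; 0 0 0 0 0 0; 0 0 0 0 0 0"

```text
clock: 21.75
tcp_pos: [552.1, -130.2, 334.8]
tcp_rot: [-179.5, -0.1, 61.7]
contact_force: [0.4, 0.5, -0.4]
width: 50.3
```

```bash
cat > chk3.py <<'E'
from chk import *
for n,q in(("top",t),("wrist",w),("side",cams.snapshot("side"))):
    P=cloud(q).reshape(-1,3); D=P[(np.hypot(P[:,0]-624,P[:,1]+7)<125)&(P[:,2]>117)&(P[:,2]<127)]
    if len(D)>50:
        A=np.c_[D[:,:2]-[624,-7],np.ones(len(D))]; c=np.linalg.lstsq(A,D[:,2],rcond=None)[0]
        print("plate",n,len(D),cv2.minAreaRect(D[:,:2].astype(np.float32)),"slope",c.round(4))
    near("handle "+n,q,(624,-7),50,150,170); near("post "+n,q,(555,-134),25,100,125)
    if n=="side": cv2.imwrite("pics/%s_s.png"%sys.argv[1],cv2.resize(q["pixels"][130:250,190:350],(640,480)))
E
python3 chk3.py f1
```

```text
21.75 [ 552.1 -130.2  334.8] [-1.795e+02 -1.000e-01  6.170e+01]
plate top 2605 ((631.7811279296875, -1.8098907470703125), (152.4546661376953, 170.97645568847656), 61.68156433105469) slope [-6.000000e-04 -1.000000e-04  1.220956e+02]
handle top 130 z90 164.9 mean [626.7  -9.2 161.2] rect ((627.058837890625, -9.802181243896484), (68.52424621582031, 14.126508712768555), 61.269927978515625)
post top none
plate wrist 22744 ((613.8272705078125, -31.775390625), (112.68022918701172, 170.9654541015625), 61.717594146728516) slope [-0.000000e+00 -6.000000e-04  1.205579e+02]
handle wrist 1261 z90 161.3 mean [622.2 -16.  160.2] rect ((622.3185424804688, -16.337722778320312), (48.3509635925293, 13.702875137329102), 61.800025939941406)
post wrist 152 z90 115.1 mean [ 556.6 -130.4  112.7] rect ((556.3133544921875, -131.11463928222656), (12.76297378540039, 12.833974838256836), 18.275747299194336)
plate side 1050 ((627.5834350585938, -9.5501708984375), (179.14060974121094, 170.36386108398438), 61.44746017456055) slope [-1.100000e-03  5.000000e-04  1.227058e+02]
handle side 59 z90 166.3 mean [624.7 -13.  161.7] rect ((625.5638427734375, -12.634010314941406), (73.929931640625, 13.993978500366211), 61.2892951965332)
post side 21 z90 119.7 mean [ 554.8 -136.6  113.3] rect ((557.3549194335938, -135.08314514160156), (18.12755012512207, 11.995743751525879), 31.771602630615234)
```

View pics/f1.png

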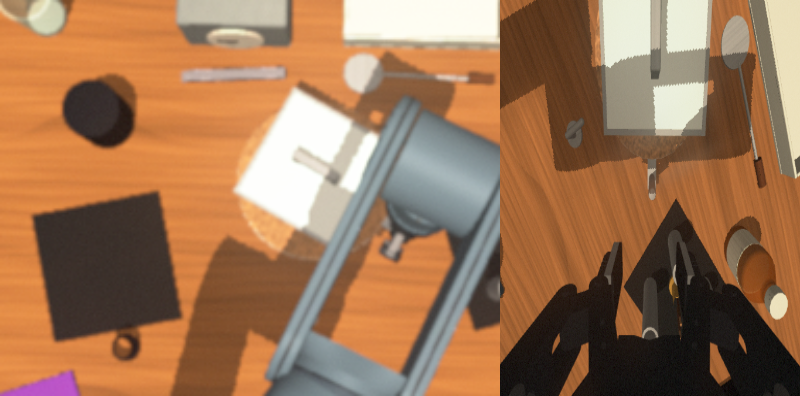

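The diffuser lies level (slope under 0.002) at the right height, centred to about 4 mm, and the table has not turned: the post is near (555.5,-133.5). Next, cage the post.

Call:
servo_tool:
  commands: "0.003 -0.004 -0.03 0 0 0; 0 0 -0.04 0 0 0; 0 0 -0.04 0 0 0; 0 0 -0.03 0 0 0; 0 0 -0.01 0 0 0; 0 0 0 0 0 0; 0 0 0 0 0 0"

```text
clock: 22.6
tcp_pos: [559.4, -129.0, 184.3]
tcp_rot: [179.9, -0.2, 62.2]
contact_force: [0.4, -0.0, 0.7]
width: 50.2
```

Call:
servo_tool:
  commands: "-0.004 -0.005 0 0 0 0; 0 0 -0.015 0 0 0; 0 0 -0.012 0 0 0; 0 0 -0.004 0 0 0; 0 0 0 0 0 0; 0 0 0 0 0 0"

```text
clock: 23.2
tcp_pos: [558.9, -136.8, 160.2]
tcp_rot: [179.1, -0.2, 62.3]
contact_force: [0.6, 0.8, -0.1]
width: 50.0
```

Call:
servo_tool:
  commands: "-0.003 0.003 -0.006 0 0.8 -0.5; 0 0 -0.006 0 0 0; 0 0 0 0 0 0; 0 0 0 0 0 0"

```text
clock: 23.6
tcp_pos: [556.1, -133.6, 148.2]
tcp_rot: [179.7, 0.2, 61.7]
contact_force: [0.1, -0.5, 0.2]
width: 49.8
```

Call:
servo_tool:
  commands: "0 0 0 0 0 0; 0 0 0 0 0 0; 0 0 0 0 0 0; 0 0 0 0 0 0"
  jaw: 0.019
  squeeze: 20

```text
clock: 24.0
tcp_pos: [556.3, -133.6, 148.4]
tcp_rot: [179.7, 0.2, 61.7]
contact_force: [0.8, -0.5, 0.8]
width: 19.0
```

Call:
servo_tool:
  commands: "-0.0035 0.002 0 0 0 -1.6; -0.0065 0.004 0 0 0 -3; -0.0065 0.0045 0 0 0 -3; -0.0065 0.005 0 0 0 -3; -0.006 0.005 0 0 0 -3; -0.004 0.004 0 0 0 -2.5; 0 0 0 0 0 0"

```text
clock: 24.7
tcp_pos: [521.7, -108.5, 148.9]
tcp_rot: [179.6, 0.2, 44.5]
contact_force: [-0.3, 0.7, 0.1]
width: 19.1
```

Call:
servo_tool:
  commands: "-0.0035 0.004 0 0 0 -2; -0.005 0.0055 0 0 0 -3; -0.005 0.006 0 0 0 -3; -0.0045 0.0065 0 0 0 -3; -0.004 0.007 0 0 0 -3; -0.0035 0.006 0 0 0 -3; -0.002 0.004 0 0 0 -2; 0 0 0 0 0 0"

```text
clock: 25.5
tcp_pos: [494.8, -70.4, 150.0]
tcp_rot: [179.3, 0.1, 24.9]
contact_force: [-0.3, -0.2, -0.6]
width: 19.2
```

Call:
servo_tool:
  commands: "-0.003 0.005 0 0 0 -2; -0.003 0.007 0 0 0 -3; -0.003 0.0075 0 0 0 -3; -0.002 0.0075 -0.001 0 0 -3; -0.0015 0.008 0 0 0 -3; -0.001 0.007 0 0 0 -3; -0.001 0.005 0 0 0 -2; 0 0 0 0 0 0"

```text
clock: 26.3
tcp_pos: [482.4, -25.4, 150.0]
tcp_rot: [179.0, -0.0, 5.7]
contact_force: [-0.7, -0.6, 0.0]
width: 19.0
```

Call:
servo_tool:
  commands: "-0.001 0.005 0 0 0 -1.6; -0.001 0.006 0 0.4 0 -2; -0.001 0.005 0 0.4 0 -2; 0 0.004 0 0 0 -1.5; 0 0.002 0 0 0 -1; 0 0 0 0 0 0; 0 0 0 0 0 0"
  jaw: 0.016

```text
clock: 27.0
tcp_pos: [481.6, -5.9, 150.6]
tcp_rot: [179.7, -0.2, -2.0]
contact_force: [-0.4, -0.3, -0.7]
width: 16.0
```

Run:
```python
from h import *
s=arm.get_state();print(s["clock"],s["tcp_pos"].round(1),s["tcp_rot"].round(1))
t=cams.snapshot("top");q=cams.snapshot("side")
cv2.imwrite("pics/g1.png",np.hstack([cv2.resize(t["pixels"][90:230,180:330],(400,373)),cv2.resize(q["pixels"][130:250,190:318],(398,373))]))
for n,i in(("top",t),("side",q)):
    P=cloud(i).reshape(-1,3)
    H=P[(np.hypot(P[:,0]-625,P[:,1]+8)<50)&(P[:,2]>150)&(P[:,2]<170)]
    D=P[(np.hypot(P[:,0]-624,P[:,1]+7)<125)&(P[:,2]>116)&(P[:,2]<128)]
    if len(H)>5: print(n,"handle",len(H),cv2.minAreaRect(H[:,:2].astype(np.float32)))
    if len(D)>5:
        print("plate",len(D),cv2.minAreaRect(D[:,:2].astype(np.float32)),np.linalg.lstsq(np.c_[D[:,:2]-[624,-7],np.ones(len(D))],D[:,2],rcond=None)[0].round(4))
    B=P[(abs(P[:,0]-445)<25)&(abs(P[:,1])<25)&(P[:,2]>35)&(P[:,2]<55)]
    if len(B)>3: print("bracket",len(B),B.mean(0).round(1))
    T=P[(np.hypot(P[:,0]-480,P[:,1])<14)&(P[:,2]>30)&(P[:,2]<70)]
    if len(T)>3: print("post low",len(T),T.mean(0).round(1))
```

```text
27.0 [481.6  -5.9 150.6] [179.7  -0.2  -2. ]
top handle 125 ((622.9801025390625, -10.878944396972656), (68.04833984375, 14.068443298339844), 0.06075974181294441)
plate 2977 ((623.2359619140625, -10.64642333984375), (171.3153076171875, 170.1214599609375), 1.6100677251815796) [-1.900000e-03 -1.000000e-04  1.221451e+02]
bracket 13 [426.9   1.3  42.1]
side handle 86 ((623.4970703125, -11.643518447875977), (20.495019912719727, 70.34095764160156), 87.52446746826172)
plate 1269 ((623.9567260742188, -9.572807312011719), (174.63047790527344, 175.4202423095703), 0.49566131830215454) [-5.000000e-04 -2.000000e-04  1.230247e+02]
bracket 27 [4.40e+02 3.00e-01 4.32e+01]
post low 19 [479.1  -9.5  54. ]
```

View pics/g1.png

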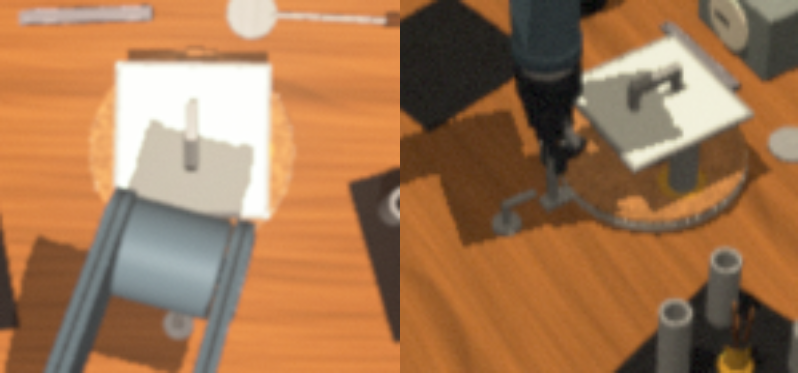

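All is still in place. The post is at about y = -6.5 and should be at about -0.4, so 6 mm more.

Call:
servo_tool:
  commands: "0 0.003 0 0 0 -0.5; 0 0.003 0 0 0 -0.5; 0 0 0 0 0 0; 0 0 0 0 0 0; 0 0 0 0 0 0"

```text
clock: 27.6
tcp_pos: [481.5, 0.4, 150.6]
tcp_rot: [179.7, -0.2, -3.1]
contact_force: [-0.4, -0.5, -0.3]
width: 15.9
```

Open, retreat upward and clear of the table, then measure.

Call:
servo_tool:
  commands: "0 0 0 0 0 0; 0 0 0 0 0 0; 0 0 0 0 0 0; 0 0 0 0 0 0"
  jaw: 0.05

```text
clock: 28.0
tcp_pos: [481.5, 0.4, 150.6]
tcp_rot: [179.7, -0.2, -3.1]
contact_force: [-0.2, 0.4, -0.0]
width: 49.7
```

Call:
servo_tool:
  commands: "0 0 0.01 0 0 0; 0 0 0.03 0 0 0; 0 0 0.04 0 0 0; 0 0 0.04 0 0 0; 0 0 0.04 0 0 0; -0.03 0.01 0.02 0 0 0; -0.04 0.01 0 0 0 0; -0.04 0.02 0 0 0 0; -0.02 0.01 0 0 0 0; 0 0 0 0 0 0"

```text
clock: 29.0
tcp_pos: [345.3, 51.7, 344.3]
tcp_rot: [179.7, -0.6, -3.2]
contact_force: [0.8, 0.1, 0.4]
width: 50.1
```

Run:
```python
from h import *
s=arm.get_state();print(s["clock"],s["tcp_pos"].round(1),s["tcp_rot"].round(1))
t=cams.snapshot("top");q=cams.snapshot("side");w=cams.snapshot("wrist")
cv2.imwrite("pics/h1.png",np.hstack([cv2.resize(t["pixels"][90:230,180:330],(400,373)),cv2.resize(w["pixels"],(398,373))]))
for n,i in(("top",t),("side",q),("wrist",w)):
    P=cloud(i).reshape(-1,3)
    def sel(c,r,a,b): return P[(np.hypot(P[:,0]-c[0],P[:,1]-c[1])<r)&(P[:,2]>a)&(P[:,2]<b)]
    for m,v in dict(post=sel((480,0),25,95,125),bracket=sel((442,1),28,34,55),handle=sel((624,-8),50,150,170),plate=sel((624,-7),125,115,128)).items():
        if len(v)>4: print(n,m,len(v),v.mean(0).round(1),[np.round(x,1) for x in cv2.minAreaRect(v[:,:2].astype(np.float32))])
    if len(v)>50: print(" slope",np.linalg.lstsq(np.c_[v[:,:2]-[624,-7],np.ones(len(v))],v[:,2],rcond=None)[0].round(4))
```

```text
29.0 [345.3  51.7 344.3] [179.7  -0.6  -3.2]
top post 21 [479.4  -3.3 115.7] [array([479.4,  -3.3]), array([11.9, 11.7]), np.float64(3.0)]
top bracket 46 [437.8   1.2  43.1] [array([438.1,   1.3]), array([ 9.5, 43.6]), np.float64(86.8)]
top handle 125 [622.8 -10.7 162.2] [array([622.6, -10.8]), array([13.8, 68.9]), np.float64(87.9)]
top plate 3202 [623.3 -10.9 122.1] [array([623.8, -10.5]), array([170.5, 170.7]), np.float64(88.4)]
 slope [-9.00000e-04  1.00000e-03  1.22104e+02]
side post 22 [478.9  -5.1 110.7] [array([478.4,  -3.4]), array([13.7, 15.6]), np.float64(31.7)]
side bracket 30 [437.9   0.5  43.1] [array([438.6,   1.6]), array([13.1, 42.6]), np.float64(87.8)]
side handle 91 [620.9 -12.8 160.2] [array([622.7, -10.6]), array([71.7, 21.1]), np.float64(1.7)]
side plate 1343 [620.3 -16.3 122.9] [array([623.6, -10.1]), array([175.6, 175.2]), np.float64(87.9)]
 slope [1.000000e-04 1.000000e-04 1.228672e+02]
wrist post 225 [478.4   1.1 111.6] [array([4.793e+02, 4.000e-01]), array([13.7, 13. ]), np.float64(51.1)]
wrist bracket 296 [438.4   5.1  41.3] [array([438.5,   4.9]), array([ 9.1, 45.9]), np.float64(88.7)]
```

View pics/h1.png

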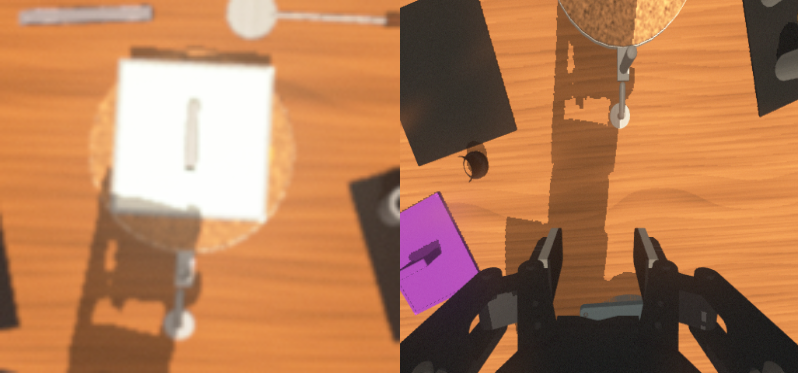

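The post sits about 2.6 mm (0.02 rad) off the axis–bracket line, the diffuser is level and centred to about 3 mm, and the gripper is clear. Handing in.

```bash
python3 -c "
from h import *
print(order.job_done(), arm.get_state()['clock'])"
```

```text
the job is handed in; nothing more can be done
the job is handed in; nothing more can be done
```

The copy shot is set up and handed in at about 29 s of the 72 s allowed; the hand-in gives no verdict.

I stood the 85 mm sleeve on the inlay and laid the diffuser level across the rest and sleeve. Then I turned the table home by caging the crank post in the fingers, and backed the gripper clear.

**Last checks**
- **Turntable:** the post is about 2.6 mm (0.02 rad) off the line from the axis to the bracket tip. The limit is 0.07 rad.
- **Diffuser:** its slope is about 0.001 rad, and its top is about 121–123 mm above the counter. Its centre is about 3 mm from the axis; the limit is 16 mm.
- **Sleeve:** it was about 3 mm from the inlay centre when placed. In the side view near the end of the turn it was still upright on the inlay; I did not remeasure it after that because the diffuser covers it.
- **Cassette:** it was last measured about 3 mm from the centre, before the diffuser went on. I did not see it again.

**Disagreements:** the top and wrist cameras differed by about 4–5 mm in y on the diffuser handle, post and bracket. I used the wrist reading for the handle grasp. For the table angle I compared post and bracket within each picture, and both cameras gave the same offset.

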